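Ease a pressed cheese mould off the press base with a wedge

TASK

The pressed cheese mould has to come up a little at the front so that the trapped whey can run out at the back: back the screw of the bench press off by one full turn of its handwheel (anticlockwise from above) and let go of it. Then take the white wedge by its thick end and push its thin end in between the two front feet of the mould until both front feet just lift off the base plate, by a few millimetres. Finish still holding the wedge there in the gripper, the hand touching neither mould nor press, with the other things left where they stand.

Things in the scene. Friction and masses are not known exactly. Their poses are not given: they have to be found in the camera images.
- press: Steel bench screw press, fixed. Origin on the worktop under its middle; x points from its open front to its back, y to its left, z up. Base plate: x -85 to +95 mm, y +-118 mm, flat top 22 mm above the worktop. Columns, 18 mm thick, at x 0, y +-92 mm. Cross bar 32 mm wide, 222 mm long in y, 150 to 174 mm up (nuts to 192). Pins behind the mould stop it from being pushed back.
- press_mouth (a point): Point on the base plate's top, at the middle of its front edge (x -85 mm, y 0, z 22 mm in the press's frame; axes as the press's). The wedge goes in over it, flat on the base plate, straight along the press's +x.
- wheel (a joint): Turn of the handwheel about the vertical screw axis (through the press's origin), rad; starts between 0 and 0.5; grows anticlockwise from above and raises screw, wheel, crank grip and pressure foot by 8 mm a turn; stop at 9.5. Takes about 4 N at the crank grip; stays where left. At the start the foot (58 mm wide) is 0.3 to 1 mm above the mould's top: the mould cannot be lifted.
- wheel_center (a point): Centre of the handwheel, in the plane of its rim, on the screw axis, about 203 mm above the worktop at the start. Steel wheel with three spokes, 144 mm over the rim, rim 12 mm thick, hub to 10 mm above this point. Rises 8 mm a turn.
- grip_mid (a point): Middle of the upright grey crank grip on the wheel, 62 mm from the screw axis, about 238 mm above the worktop: a barrel 25 mm thick, 25 mm below to 23 mm above this point. It revolves on its own pin, so a gripper holding it from above can keep its heading as it goes round. At wheel angle a it is at x = -62 cos a, y = -62 sin a mm in the press's frame.
- mould: Filled white mould in the middle (within 1 mm) of the press base. Origin in the middle under its feet; axes as the press's within 0.1 rad. Four feet, 12 mm thick, 8 mm tall, at x, y = +-32.5 mm; on them a round flange 112 mm wide, 6 mm thick, flat below, so 8 mm of height under it and 53 mm between the front feet; a wall 100 mm wide; grey follower, its top at 82 mm. 0.6 to 1 kg.
- front_foot_left (a point): Centre of the underside of the mould's front left foot (on the press's -x, +y side). Standing down it is 22 mm above the worktop.
- front_foot_right (a point): Centre of the underside of the mould's front right foot (on the press's -x, -y side). Standing down it is 22 mm above the worktop.
- wedge: White plastic wedge, 190 mm long, 30 mm wide, 90 g, lying flat on the worktop to the right of the press. Origin at the middle of its flat underside; x points to the thin end, z up. Thin end at x +95 mm, 2.5 mm thick; grows evenly (10 degrees) to 22 mm at x -15 mm, and stays 22 mm thick, with ribbed sides, to x -95 mm. Friction on steel and mould about 0.6.
- wedge_tip (a point): Middle of the thin end of the wedge, at its underside.
- wedge_grip (a point): Place to grip the wedge across its 30 mm width: middle of the ribbed thick end, 155 mm behind the thin end, 11 mm above the underside.
- follower_1: Bystander: white follower disc, 101 mm in diameter, 13 mm thick, lying left of the work; origin at the centre of its underside. Leave it alone.
- weight_2: Bystander: half-kilogram steel weight with a knob, 42 mm in diameter, 53 mm tall, left of the work; origin at the centre of its underside. Leave it alone.
- empty_mould: Bystander: empty white mould, like the one in the press, standing behind the work; 112 mm in diameter, 78 mm tall; origin at the middle under its feet. Leave it alone.
Things that resemble listed ones, but are neither listed nor needed, are in the scene too. Leave any turquoise look-alike of the mould alone.

How it is judged:
By the outcome, as a careful person would: the job done as asked, in the order asked, and still so for the second after the job is handed in, while the arm keeps its last pose, push and grip.
It also fails if it takes over 72 s, if anything falls off the work surface, if the arm or the gripper's body presses on something with over 40 N, if the wrist force passes 120 N, or if a joint passes its speed limit or range.

ROBOT

A 6-joint arm with a two-finger parallel gripper is mounted at the origin on a cart in front of the work surface, level with it; the furniture and walls round the work are solid. World frame = base frame: x ahead of the robot, y to its left, z up, the work surface at z = 0. Lengths are in m, angles in rad, forces in N, time in s.
With the tool pointing down it reaches from about 0.3 to 0.875 m from the base axis. Payload 6.4 kg.
Tool frame: the origin (TCP) lies at the very end of the fingers, on their centre line; the grasp point (between the pads) lies 19 mm behind it; z points along the fingers, y is the line along which they close (so a half turn about z gives the same grasp; the last joint's range is limited). The gripper opens to 85 mm and grips with 20 to 120 N. Pads are 22 mm wide; open, the fingers measure 114 mm over their backs; the gripper's body (76 mm by 85 mm) begins 54 mm behind the grasp point. The pads swing forward as they close: fully open they stand 13 mm farther back than shut.
Start: joints at [0.933, 0.181, 1.607, -0, 1.354, -0.206], TCP at [0.241, 0.522, 0.231] pointing down, gripper open.
Joint ranges: [-2.99, 2.99], [-0.89, 2.07], [0.3, 2.58], [-1.14, 4.28], [0, 2.63], [-3.12, 3.12]. Speed limits (rad/s): [2.57, 2.57, 3.01, 3.14, 3.14, 3.14].

INTERFACE

Orientations are given as a unit quaternion [w, x, y, z].
In Python, from bench import * gives the robot as it stands. The module is installed in compiled form; this text tells all that it offers.
- The arm moves only by the tool arm_command, never from a script. Its arguments are lists of equal length, an entry for each row: "dp": the shift along the tool's x, y, z in units of 0.25 m (1.0 is 0.25 m), a list of three; "turn": the turn, a rotation vector about the tool's x, y, z in units of 30 degrees (1.0 is 30 degrees), a list of three; "jaw": the opening, from 0 (shut) to 1 (fully open). A call has 1 to 5 rows; each row is the pose to reach, as a shift and turn from the pose commanded when the call began, along the tool's axes at that moment; what a row does not reach only later rows make up. A row lasts 1/8 s, in which the tool goes at most 62.5 mm and 10.7 degrees, less where a joint would pass 70% of its speed; a pose out of reach is approached as far as the arm can. A call with a number of a shift or a turn outside -1 to 1 is refused whole. A call with a gripper value outside its range is refused whole. The fingers move at their own pace and stop on an object; the grip force is fixed at half the most. Time passes only in rows, so rows that repeat a pose let the fingers close. It gives the time, the measured TCP pose, the force, the opening and the grip force at its end, in the units of the state.
- get_obs(): the state, without advancing time (a new reading comes with each control period).
- camera(name): name is "scene" or "side" or "wrist"; returns the picture (480x640x3 uint8, blue, green, red); there is no depth.
- get_calibration(name): a dict with "camera_matrix" (3x3 intrinsics, pixels), "k1" (the pictures are not rectified: a ray, as slopes to the right and down, at radius r is drawn at 1 + k1 r^2 times it, then the intrinsics apply), "R" (3x3) and "t" (3): a world point X has camera coordinates R X + t; the wrist camera has in their place "mount" (4x4, takes a point from camera to tool coordinates, whose origin is the TCP and whose axes are the flange's). Camera axes: x right, y down, z forward; pixel columns grow to the right and rows downward; lengths in m; the calibration is good to about 2 mm. A picture is of the moment at which its call begins: read the wrist's pose just before it. get_calibration takes no time and is no camera call.
- hand_in(): hands the job in; it is judged then, once.
The state is a dict: "time_s": time; "q": joint angles; "dq": joint speeds; "joint_efforts": joint torques, N m; "eef_pos": TCP position; "eef_rot": TCP orientation; "wrist_force": force on the tool from outside, world axes, zero at the start; "torque": the same for the moment, N m; "opening": opening from 0.0 (shut) to 1.0 (fully open); "grasp_force": force on a finger pad.
Only numpy, scipy, OpenCV 4.12 (cv2) and the standard library are available. Lean on these libraries where they do the work, as an engineer would, in place of code of your own. Each camera call takes 0.05 s, during which the arm holds its last target. There are 200 camera calls.

## Working session

There is one attempt and no reset: what is moved stays moved. The work goes in short steps, Python scripts to look and compute and a tool call to move; the robot and the scene stay as the last step left them, time stands still between calls to the robot, and variables do not carry over. Pictures are saved under pics/ and viewed, at most 10 in all, crops included, and the job is handed in when it is done.

Besides the shell and the picture viewer there is one more tool, called after ">>>" by a JSON object that holds its "fn" and its "kwargs". arm_command: Moves the arm, as the interface text tells. Its arguments: {"type":"object","properties":{"dp":{"type":"array"},"turn":{"type":"array"},"jaw":{"type":"array"}},"required":["dp","turn","jaw"]}

```bash
mkdir -p pics
python3 - <<'E'
from bench import *
import cv2
for n in ("scene","side"):
    cv2.imwrite(f"pics/{n}0.png",camera(n))
    c=get_calibration(n);print(n,c)
print(get_calibration("wrist"));o=get_obs();print(o)
E
```

```text
scene {'camera_matrix': array([[493.03548329,   0.        , 320.84047154],
       [  0.        , 493.03548329, 234.25971629],
       [  0.        ,   0.        ,   1.        ]]), 'k1': -0.07325885671018423, 'R': array([[ 6.72953079e-01, -7.39685146e-01,  1.95174132e-04],
       [-4.69655666e-01, -4.27488628e-01, -7.72448722e-01],
       [ 5.71452281e-01,  5.19730081e-01, -6.35077108e-01]]), 't': array([-0.36674688,  0.38858799,  0.83552092])}
side {'camera_matrix': array([[597.02054024,   0.        , 309.89150355],
       [  0.        , 597.02054024, 235.1035887 ],
       [  0.        ,   0.        ,   1.        ]]), 'k1': -0.17277448134281506, 'R': array([[-0.55179655,  0.83397779, -0.00126913],
       [ 0.47002454,  0.30973121, -0.82652496],
       [-0.68891037, -0.45667015, -0.56289864]]), 't': array([ 0.29818919, -0.12631534,  1.90236488])}
{'camera_matrix': array([[414.59925572,   0.        , 319.80154939],
       [  0.        , 414.59925572, 239.94281289],
       [  0.        ,   0.        ,   1.        ]]), 'k1': 0.007942372388971091, 'mount': array([[-5.12747219e-04, -9.50654
[... 322 characters left out ...]
1, 'q': array([ 9.32703051e-01,  1.81497386e-01,  1.60787839e+00,  2.21117805e-05,
        1.35383574e+00, -2.06294297e-01]), 'dq': array([ 5.65222255e-05,  2.99227975e-04, -2.98021605e-03,  4.19045749e-04,
       -3.97893955e-04, -5.79994368e-04]), 'joint_efforts': array([ 8.33164449e-04, -4.45879304e+01, -3.52237022e+01, -3.09784937e-04,
        4.15561357e-03,  2.61914215e-05]), 'eef_pos': array([0.24031492, 0.52182983, 0.23047135]), 'eef_rot': array([-3.41521551e-04,  2.14228385e-01,  9.76783264e-01, -7.33933585e-04]), 'wrist_force': array([ 0.35393572, -0.45934495, -0.38520574]), 'torque': array([-0.02067523,  0.02363832, -0.05784179]), 'grasp_force': 0.0, 'opening': 0.9990082541865356}
```

View pics/scene0.png

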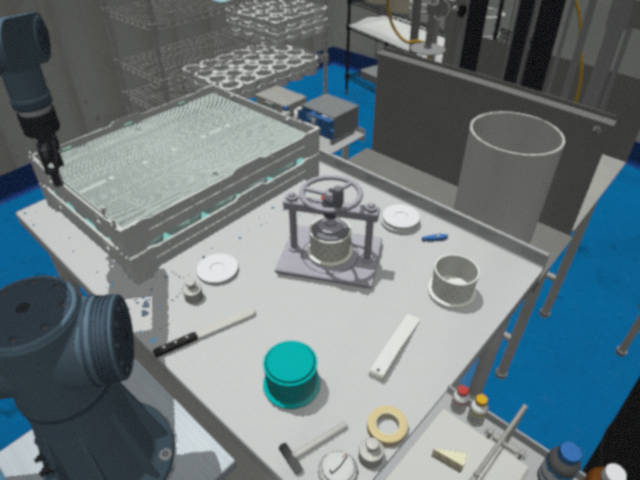

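View pics/side0.png

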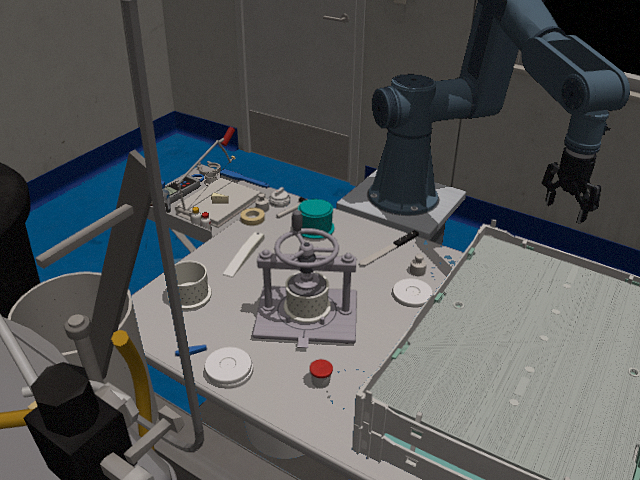

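```bash
cat > h.py <<'E'
from bench import *
import cv2, numpy as np
from scipy.spatial.transform import Rotation as Ro
def RT(n):
    c=get_calibration(n)
    if n=="wrist":
        o=get_obs();q=o["eef_rot"];T=np.eye(4);T[:3,:3]=Ro.from_quat(np.r_[q[1:],q[0]]).as_matrix();T[:3,3]=o["eef_pos"]
        M=np.linalg.inv(T@c["mount"]);R,t=M[:3,:3],M[:3,3]
    else: R,t=c["R"],c["t"]
    return R,t,c["camera_matrix"],c["k1"]
def ray(n,px,C=None):
    R,t,K,k=C or RT(n)
    p=np.atleast_2d(np.array(px,float));d=(p-K[:2,2])/[K[0,0],K[1,1]]
    u=d.copy()
    for _ in range(20): u=d/(1+k*(u**2).sum(1,keepdims=True))
    v=np.c_[u,np.ones(len(u))]@R
    return -R.T@t, v/np.linalg.norm(v,axis=1,keepdims=True)
def plane(n,px,z,C=None):
    o,v=ray(n,px,C);return o+v*((z-o[2])/v[:,2:])
def proj(n,X,C=None):
    R,t,K,k=C or RT(n)
    x=np.atleast_2d(X)@R.T+t;u=x[:,:2]/x[:,2:];u=u*(1+k*(u**2).sum(1,keepdims=True))
    return u*[K[0,0],K[1,1]]+K[:2,2]
def tri(p):  # [(name,px)...]
    A=np.zeros((3,3));b=np.zeros(3)
    for n,px in p:
        o,v=ray(n,px);P=np.eye(3)-np.outer(v[0],v[0]);A+=P;b+=P@o
    return np.linalg.solve(A,b)
E
python3 - <<'E'
from h import *
a=cv2.imread("pics/scene0.png");b=cv2.imread("pics/side0.png")
s=cv2.resize(a[165:295,265:397],(400,394),interpolation=cv2.INTER_CUBIC)
d=cv2.resize(b[205:350,240:373],(400,436),interpolation=cv2.INTER_CUBIC)
im=np.zeros((600,800,3),np.uint8);im[:394,:400]=s;im[:436,400:]=d
im[436:596,400:800]=cv2.resize(a[305:385,350:450],(400,320))[:160]*0+cv2.resize(a[305:385,350:450],(400,160))
im[396:596,:400]=cv2.resize(b[225:285,205:325],(400,200))
cv2.imwrite("pics/c1.png",im)
g=a.min(2)
m=np.zeros_like(g);m[305:385,355:430]=(g[305:385,355:430]>185)
n,l,st,ce=cv2.connectedComponentsWithStats(m);print(st[1:][st[1:,4]>50])
print(g[345:350,375:415])
E
```

```text
[[ 355  305   75   80 5480]]
[[200 201 201 202 202 202 202 202 203 204 209 217 220 222 222 222 222 221
  221 220 221 222 222 222 220 214 194 165 140 130 136 145 169 188 197 200
  202 200 201 199]
 [199 200 202 200 201 200 201 201 204 207 215 220 223 222 223 221 222 224
  220 220 220 222 221 218 215 199 171 144 127 130 138 156 183 196 199 200
  201 200 200 202]
 [201 203 202 202 202 202 202 202 204 209 217 221 222 223 223 222 222 222
  223 222 222 223 221 217 203 176 149 132 126 136 148 167 191 199 199 199
  200 201 200 201]
 [201 200 202 198 200 203 202 202 208 215 222 223 223 223 222 221 223 221
  223 221 223 223 220 214 190 157 133 128 130 142 163 184 197 201 202 199
  200 200 200 200]
 [198 201 199 200 199 200 204 205 215 218 221 223 223 222 223 223 222 222
  222 222 222 221 218 202 176 145 127 126 134 152 174 193 200 198 201 201
  203 201 202 201]]
```

View pics/c1.png

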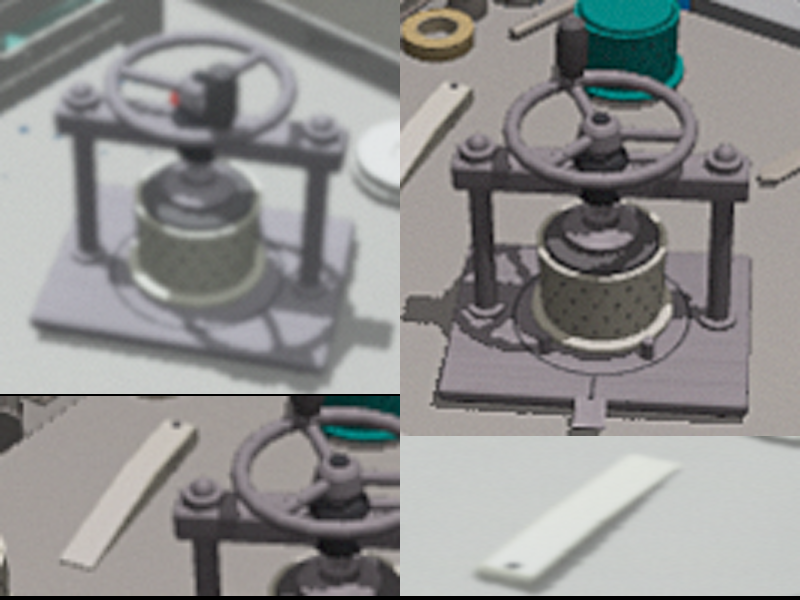

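Run:
```python
from h import *
np.set_printoptions(precision=4,suppress=True)
S=lambda x,y:(265+x/3.03,165+y/3.03)
D=lambda x,y:(240+(x-400)/3.007,205+y/3.007)
nl=tri([("scene",S(83,85)),("side",D(727,146))]);nr=tri([("scene",S(322,117)),("side",D(478,135))])
print("nuts",nl,nr,(nl+nr)/2,np.linalg.norm(nl-nr)); d=nl-nr; yaw=np.arctan2(-d[0],d[1]);print("yaw",yaw)
print("base sc",plane("scene",[S(33,321),S(318,360),S(355,225)],.022))
print("base sd",plane("side",[D(436,396),D(748,404),D(748,256)],.022))
g=tri([("scene",S(223,97)),("side",D(572,47))]);print("grip",g)
c=(nl+nr)/2;v=(g-c)[:2];p=np.array([[np.cos(yaw),np.sin(yaw)],[-np.sin(yaw),np.cos(yaw)]])@v;print(p,np.arctan2(-p[1],-p[0]))
W=lambda x,y:(350+(x-400)/4,305+(y-436)/2)
print("wedge thick top corners",plane("scene",[W(475,572),W(535,580)],.018),"thin",plane("scene",[W(632,455),W(680,465)],.0025))
w=lambda x,y:(205+x*.3,225+(y-396)*.3)
print("side wedge thick",plane("side",[w(165,419),w(197,428)],.022),"thin",plane("side",[w(60,561),w(97,568)],.001))
```

```text
nuts [0.5959 0.1376 0.1875] [ 0.6848 -0.0232  0.1878] [0.6403 0.0572 0.1876] 0.1837599233375997
yaw 0.5050006573666077
base sc [[ 0.5066  0.1092  0.022 ]
 [ 0.6228 -0.0822  0.022 ]
 [ 0.7702 -0.0068  0.022 ]]
base sd [[0.7907 0.0085 0.022 ]
 [0.6688 0.2086 0.022 ]
 [0.5179 0.1215 0.022 ]]
grip [0.6051 0.0066 0.2332]
[-0.0553 -0.0272] 0.45695905910749923
wedge thick top corners [[ 0.4319 -0.2288  0.018 ]
 [ 0.4441 -0.256   0.018 ]] thin [[ 0.6201 -0.1928  0.0025]
 [ 0.6258 -0.2208  0.0025]]
side wedge thick [[ 0.4512 -0.2475  0.022 ]
 [ 0.4471 -0.2165  0.022 ]] thin [[ 0.6319 -0.2137  0.001 ]
 [ 0.6225 -0.1835  0.001 ]]
```

Candidates: mould under press at scene (330,245); look-alikes are the turquoise mould (291,370) and the empty mould (455,278). The wedge at scene (397,345) has look-alikes in the knife (205,330) and the hammer (315,445). The crank grip is the dark barrel at scene (338,197), side (297,221). The close crop confirms a white wedge with its holed thick end near the robot and its thin end away, and the crank grip standing on the wheel in front of the hub. I'll move above the wheel to refine with the wrist camera.

>>> {"fn": "arm_command", "kwargs": {"dp": [[-0.72,-0.35,-0.52],[-0.72,-0.35,-0.52],[-0.72,-0.35,-0.52],[-0.72,-0.35,-0.52],[-0.72,-0.35,-0.52]], "turn": [[0,0,-0.82],[0,0,-0.82],[0,0,-0.82],[0,0,-0.82],[0,0,-0.82]], "jaw": [0.6,0.6,0.6,0.6,0.6]}}

```text
time_s: 0.72
eef_pos: [0.3702, 0.3659, 0.3638]
eef_rot: [0.002, 0.003, 1.0, 0.001]
wrist_force: [-0.3, 0.1, 0.1]
opening: 0.605
grasp_force: 0.0
```

>>> {"fn": "arm_command", "kwargs": {"dp": [[-1,-0.62,0],[-1,-0.62,0],[-1,-0.62,0],[-1,-0.62,0],[-1,-0.62,0]], "turn": [[0,0,0],[0,0,0],[0,0,0],[0,0,0],[0,0,0]], "jaw": [0.6,0.6,0.6,0.6,0.6]}}

```text
time_s: 1.35
eef_pos: [0.6182, 0.2111, 0.3591]
eef_rot: [-0.001, 0.002, 1.0, -0.0]
wrist_force: [-0.7, -0.4, -0.5]
opening: 0.604
grasp_force: 0.0
```

>>> {"fn": "arm_command", "kwargs": {"dp": [[0,-0.62,0],[0,-0.62,0],[0,-0.62,0],[0,-0.62,0],[0,-0.62,0]], "turn": [[0,0,0],[0,0,0],[0,0,0],[0,0,0],[0,0,0]], "jaw": [0.6,0.6,0.6,0.6,0.6]}}

```text
time_s: 1.98
eef_pos: [0.6164, 0.0583, 0.3603]
eef_rot: [-0.001, 0.001, 1.0, 0.0]
wrist_force: [-0.6, -0.2, -0.1]
opening: 0.599
grasp_force: 0.0
```

Run:
```python
from h import *
np.set_printoptions(precision=4,suppress=True)
o=get_obs();print(o["time_s"],o["eef_pos"],o["eef_rot"],o["opening"],o["wrist_force"])
C=RT("wrist");cv2.imwrite("pics/w1.png",camera("wrist"));np.save("w1.npy",np.array(C,dtype=object),allow_pickle=True)
c=np.array([.6403,.0572,.203]);print(proj("wrist",[c,[.6051,.0066,.238],[.6,.137,.19],[.685,-.023,.19]],C))
```

```text
1.975 [0.6164 0.0583 0.3603] [-0.0007  0.0008  1.      0.0005] 0.5991799848180153 [-0.5919 -0.2209 -0.1213]
[[316.7073 248.1408]
 [239.3654 215.2348]
 [420.8647 192.5895]
 [220.2466 294.1999]]
```

View pics/w1.png

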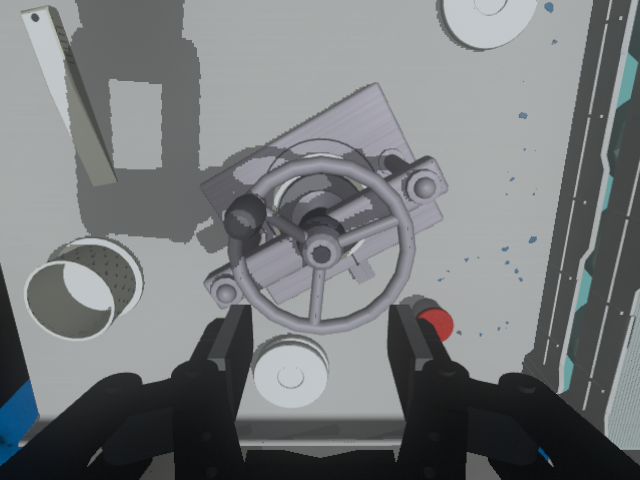

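The wheel fills the middle: hub at (321,251), rim spanning x 228–415 and y 155–335. The grip's top is at (246,215) and the nuts at (425,184) and (227,290). The wedge runs from its holed thick end at (38,12) to its thin end at (104,183).

Run:
```python
from h import *
np.set_printoptions(precision=4,suppress=True)
C=tuple(np.load("w1.npy",allow_pickle=True))
im=cv2.imread("pics/w1.png")
nu=plane("",[(425,184),(227,290)],.192,C);d=nu[0]-nu[1];print("nuts",nu,nu.mean(0),np.linalg.norm(d),np.arctan2(-d[0],d[1]))
print("hub",plane("",[(321,252)],.213,C))
# rim outer extremes
r=plane("",[(415,245),(228,245)],.203,C);print("rim y",r, plane("",[(321,155),(321,336)],.203,C))
# grip: dark blob
g=im.max(2);m=np.zeros_like(g);m[185:285,215:280]=(g[185:285,215:280]<85)
n,l,s,c=cv2.connectedComponentsWithStats(m);k=1+s[1:,4].argmax();print(s[k],c[k])
top=plane("",[(246,215)],.261,C);print("grip top",top)
e=plane("",[(216,190),(376,84),(441,213)],.022,C);print("base",e,np.arctan2(-(e[1]-e[0])[0],(e[1]-e[0])[1]))
print("wedge thin",plane("",[(92,186),(116,181)],.001,C),"thick top",plane("",[(23,10),(53,7)],.022,C))
```

```text
nuts [[ 0.593   0.1391  0.192 ]
 [ 0.6803 -0.0167  0.192 ]] [0.6367 0.0612 0.192 ] 0.17856650000998645 0.510566670470347
hub [[0.6399 0.0605 0.213 ]]
rim y [[ 0.6379  0.1323  0.203 ]
 [ 0.6376 -0.0105  0.203 ]] [[0.57   0.0606 0.203 ]
 [0.7168 0.0604 0.203 ]]
[ 223  190   57   68 1788] [247.8848 223.7791]
grip top [[0.599  0.0152 0.261 ]]
base [[ 0.6306 -0.0621  0.022 ]
 [ 0.5145  0.121   0.022 ]
 [ 0.659   0.2044  0.022 ]] 0.5650154805424791
wedge thin [[ 0.6296 -0.2178  0.001 ]
 [ 0.6235 -0.1878  0.001 ]] thick top [[ 0.4433 -0.245   0.022 ]
 [ 0.4404 -0.2138  0.022 ]]
```

>>> {"fn": "arm_command", "kwargs": {"dp": [[0.07,-0.175,0.2],[0.07,-0.175,0.4],[0.07,-0.175,0.55],[0.07,-0.175,0.55],[0.07,-0.175,0.55]], "turn": [[0,0,0],[0,0,0],[0,0,0],[0,0,0],[0,0,0]], "jaw": [0.6,0.6,0.6,0.6,0.6]}}

```text
time_s: 2.65
eef_pos: [0.6002, 0.0141, 0.2256]
eef_rot: [0.001, 0.0, 1.0, -0.0]
wrist_force: [0.8, -1.5, 0.2]
opening: 0.603
grasp_force: 0.0
```

>>> {"fn": "arm_command", "kwargs": {"dp": [[0,0,0],[0,0,0],[0,0,0],[0,0,0],[0,0,0]], "turn": [[0,0,0],[0,0,0],[0,0,0],[0,0,0],[0,0,0]], "jaw": [0,0,0,0,0]}}

```text
time_s: 3.28
eef_pos: [0.6003, 0.012, 0.2267]
eef_rot: [0.002, 0.001, 1.0, -0.001]
wrist_force: [-1.5, -3.9, 6.0]
opening: 0.267
grasp_force: 58.5
```

Run:
```python
from h import *
np.set_printoptions(precision=4,suppress=True)
o=get_obs();print(o["time_s"],o["eef_pos"],o["eef_rot"],o["opening"],o["wrist_force"],o["grasp_force"])
im=np.hstack([cv2.resize(camera("wrist")[100:420,120:520],(400,320)),cv2.resize(camera("side")[195:345,230:380],(400,320))])
cv2.imwrite("pics/g1.png",im)
c=np.array([.640,.060]);p=o["eef_pos"][:2];v=p-c;r=.062;a=np.arctan2(v[1],v[0]);print(np.hypot(*v),np.degrees(a))
for k in range(1,25):
    b=a+np.radians(15*k);q=c+r*np.array([np.cos(b),np.sin(b)])
    b0=a+np.radians(15*(5*((k-1)//5)));q0=c+r*np.array([np.cos(b0),np.sin(b0)])
    d=(q-q0)/.25;print(k,np.round([-d[0],d[1],-(8e-3*((k-1)%5+1)/24)/.25],3))
```

```text
3.275 [0.6003 0.012  0.2267] [ 0.002   0.0014  1.     -0.0012] 0.26741701269554174 [-1.5283 -3.945   5.9676] 58.47645789384842
0.06228136507902482 -129.5685501151255
1 [-0.055 -0.034 -0.001]
2 [-0.117 -0.053 -0.003]
3 [-0.181 -0.056 -0.004]
4 [-0.245 -0.041 -0.005]
5 [-0.302 -0.011 -0.007]
6 [-0.047  0.044 -0.001]
7 [-0.082  0.099 -0.003]
8 [-0.101  0.161 -0.004]
9 [-0.103  0.226 -0.005]
10 [-0.089  0.289 -0.007]
11 [ 0.03   0.057 -0.001]
12 [ 0.074  0.105 -0.003]
13 [ 0.129  0.139 -0.004]
14 [ 0.191  0.158 -0.005]
15 [ 0.256  0.16  -0.007]
16 [ 0.063 -0.014 -0.001]
17 [ 0.12  -0.045 -0.003]
18 [ 0.168 -0.089 -0.004]
19 [ 0.202 -0.144 -0.005]
20 [ 0.221 -0.206 -0.007]
21 [ 0.002 -0.065 -0.001]
22 [-0.012 -0.128 -0.003]
23 [-0.042 -0.185 -0.004]
24 [-0.087 -0.232 -0.005]
```

View pics/g1.png

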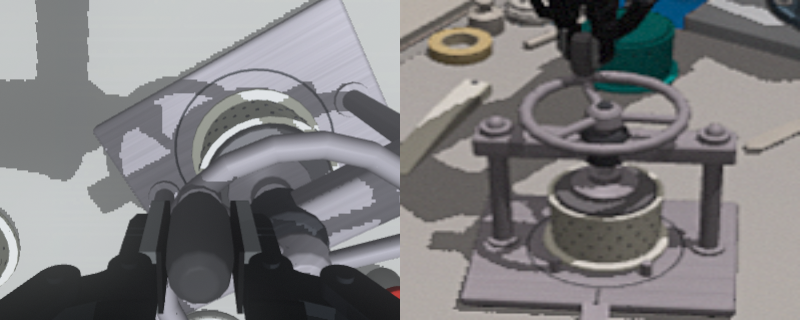

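The barrel sits between the pads at (200,245) in the left crop. Now I'll turn it in 15° steps.

>>> {"fn": "arm_command", "kwargs": {"dp": [[-0.055,-0.034,-0.001],[-0.117,-0.053,-0.003],[-0.181,-0.056,-0.004],[-0.245,-0.041,-0.005],[-0.302,-0.011,-0.007]], "turn": [[0,0,0],[0,0,0],[0,0,0],[0,0,0],[0,0,0]], "jaw": [0,0,0,0,0]}}

```text
time_s: 4.0
eef_pos: [0.6759, 0.0087, 0.2283]
eef_rot: [0.001, 0.002, 1.0, -0.001]
wrist_force: [-3.5, -3.2, 2.5]
opening: 0.265
grasp_force: 58.6
```

>>> {"fn": "arm_command", "kwargs": {"dp": [[-0.047,0.044,-0.001],[-0.082,0.099,-0.003],[-0.101,0.161,-0.004],[-0.103,0.226,-0.005],[-0.089,0.289,-0.007]], "turn": [[0,0,0],[0,0,0],[0,0,0],[0,0,0],[0,0,0]], "jaw": [0,0,0,0,0]}}

```text
time_s: 4.62
eef_pos: [0.6984, 0.0821, 0.2298]
eef_rot: [0.002, 0.001, 1.0, -0.001]
wrist_force: [-2.0, -4.4, 4.6]
opening: 0.269
grasp_force: 58.8
```

>>> {"fn": "arm_command", "kwargs": {"dp": [[0.03,0.057,-0.001],[0.074,0.105,-0.003],[0.129,0.139,-0.004],[0.191,0.158,-0.005],[0.256,0.16,-0.007]], "turn": [[0,0,0],[0,0,0],[0,0,0],[0,0,0],[0,0,0]], "jaw": [0,0,0,0,0]}}

```text
time_s: 5.25
eef_pos: [0.6349, 0.122, 0.2314]
eef_rot: [0.003, 0.001, 1.0, -0.001]
wrist_force: [4.5, -6.2, 2.7]
opening: 0.269
grasp_force: 58.7
```

>>> {"fn": "arm_command", "kwargs": {"dp": [[0.063,-0.014,-0.001],[0.12,-0.045,-0.003],[0.168,-0.089,-0.004],[0.202,-0.144,-0.005],[0.221,-0.206,-0.007]], "turn": [[0,0,0],[0,0,0],[0,0,0],[0,0,0],[0,0,0]], "jaw": [0,0,0,0,0]}}

```text
time_s: 5.88
eef_pos: [0.5787, 0.0722, 0.233]
eef_rot: [0.002, 0.001, 1.0, 0.001]
wrist_force: [3.5, 3.8, 5.0]
opening: 0.263
grasp_force: 59.3
```

>>> {"fn": "arm_command", "kwargs": {"dp": [[0.002,-0.065,-0.001],[-0.012,-0.128,-0.003],[-0.042,-0.185,-0.004],[-0.087,-0.232,-0.005],[-0.087,-0.232,-0.005]], "turn": [[0,0,0],[0,0,0],[0,0,0],[0,0,0],[0,0,0]], "jaw": [0,0,0,0,0]}}

```text
time_s: 6.5
eef_pos: [0.6006, 0.0116, 0.2346]
eef_rot: [0.001, 0.002, 1.0, -0.001]
wrist_force: [-1.7, -4.6, 9.6]
opening: 0.266
grasp_force: 59.8
```

>>> {"fn": "arm_command", "kwargs": {"dp": [[0,0,0],[0,0,0],[0,0,-0.1],[0,0,-0.3],[0,0,-0.5]], "turn": [[0,0,0],[0,0,0],[0,0,0],[0,0,0],[0,0,0]], "jaw": [0.55,0.55,0.55,0.55,0.55]}}

```text
time_s: 7.12
eef_pos: [0.5987, 0.0136, 0.3574]
eef_rot: [-0.001, 0.001, 1.0, 0.0]
wrist_force: [0.2, -0.4, 0.1]
opening: 0.548
grasp_force: 0.0
```

>>> {"fn": "arm_command", "kwargs": {"dp": [[0.4,-0.95,0],[0.4,-0.95,0],[0.4,-0.95,0],[0.4,-0.95,0],[0.4,-0.95,0.3]], "turn": [[0,0,0],[0,0,0],[0,0,0],[0,0,0],[0,0,0]], "jaw": [0.7,0.7,0.7,0.7,0.7]}}

```text
time_s: 7.75
eef_pos: [0.5002, -0.2281, 0.2989]
eef_rot: [0.004, 0.004, 1.0, -0.003]
wrist_force: [2.2, -0.3, -0.9]
opening: 0.699
grasp_force: 0.0
```

Run:
```python
from h import *
np.set_printoptions(precision=4,suppress=True)
o=get_obs();print(o["time_s"],o["eef_pos"],o["eef_rot"],o["opening"],o["wrist_force"],o["grasp_force"])
C=RT("wrist");w=camera("wrist");cv2.imwrite("pics/w2.png",w);np.save("w2.npy",np.array(C,dtype=object),allow_pickle=True)
s=camera("scene");
out=np.zeros((480,800,3),np.uint8);out[:,:]=0;out[:,:500]=w[:,70:570];out[:300,500:]=cv2.resize(s[165:295,265:395],(300,300),interpolation=cv2.INTER_CUBIC)
cv2.imwrite("pics/w2v.png",out)
```

```text
7.75 [ 0.5002 -0.2281  0.2989] [ 0.0041  0.0036  1.     -0.0035] 0.6987117559984948 [ 2.1961 -0.3078 -0.8665] 0.0
```

View pics/w2v.png

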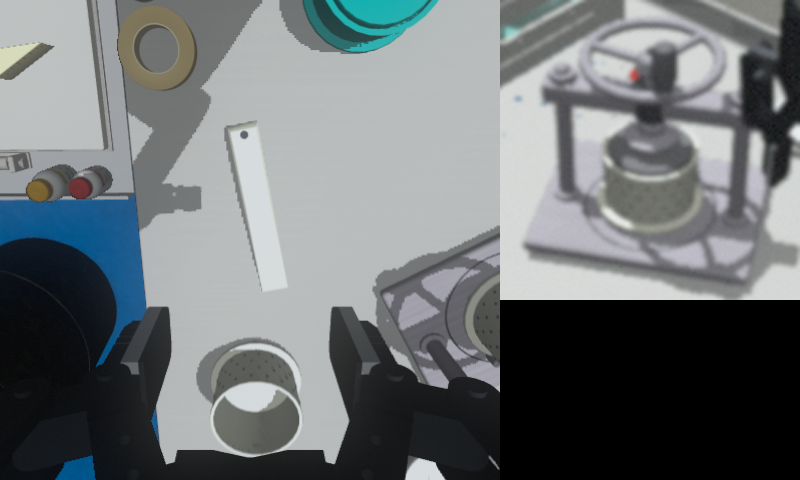

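The wrist view shows the wedge's thick end with hole at (244,134) and its thin end at (275,289). The inset scene view shows the grip back at its start and the foot raised clear of the mould.

Run:
```python
from h import *
np.set_printoptions(precision=4,suppress=True)
C=tuple(np.load("w2.npy",allow_pickle=True))
im=cv2.imread("pics/w2.png");g=im.min(2);m=(g>205).astype(np.uint8);m[:110]=0;m[300:]=0;m[:,:285]=0;m[:,370:]=0
n,l,s,c=cv2.connectedComponentsWithStats(m);k=1+s[1:,4].argmax();ys,xs=np.nonzero(l==k)
box=cv2.boxPoints(cv2.minAreaRect(np.c_[xs,ys].astype(np.float32)));print(s[k],box)
thin=plane("",[(332,292),(358,287)],.0025,C);tk=plane("",[(297,128),(327,122)],.022,C)
a,b=thin.mean(0),tk.mean(0);print(thin,tk);print(a,b,np.hypot(*(a-b)[:2]),np.arctan2(*(a-b)[1::-1]))
o=get_obs();y=np.arctan2(*(a-b)[1::-1]);mid=(a+b)/2;u=np.array([np.cos(y),np.sin(y)])
gp=mid[:2]-u*.060;print("wedge_grip",gp,"yaw",y,"tool",(gp-o["eef_pos"][:2])/.25*[-1,1])
```

```text
[ 301  127   56  164 4015] [[300.3846 131.9231]
 [325.7692 126.8462]
 [357.6923 286.4615]
 [332.3077 291.5385]]
[[ 0.6296 -0.2158  0.0025]
 [ 0.6234 -0.1857  0.0025]] [[ 0.4436 -0.2507  0.022 ]
 [ 0.4382 -0.2214  0.022 ]]
[ 0.6265 -0.2008  0.0025] [ 0.4409 -0.2361  0.022 ] 0.1888990695927087 0.18784585441757154
wedge_grip [ 0.4748 -0.2296] yaw 0.18784585441757154 tool [ 0.0817 -0.0326]
```

>>> {"fn": "arm_command", "kwargs": {"dp": [[0.1,-0.03,0.2],[0.1,-0.03,0.4],[0.1,-0.03,0.6],[0.1,-0.03,0.8],[0.1,-0.03,0.8]], "turn": [[0,0,-0.36],[0,0,-0.36],[0,0,-0.36],[0,0,-0.36],[0,0,-0.36]], "jaw": [0.6,0.6,0.6,0.6,0.6]}}

```text
time_s: 8.48
eef_pos: [0.4727, -0.2277, 0.0926]
eef_rot: [-0.003, -0.094, 0.996, 0.003]
wrist_force: [0.2, -0.5, 1.4]
opening: 0.601
grasp_force: 0.0
```

Run:
```python
from h import *
np.set_printoptions(precision=4,suppress=True)
camera("wrist")
o=get_obs();print(o["eef_pos"],o["eef_rot"],o["opening"],o["wrist_force"])
q=o["eef_rot"];R=Ro.from_quat(np.r_[q[1:],q[0]]).as_matrix();print(R.T@(np.array([.4748,-.2296,.003])-o["eef_pos"])/.25,R)
C=RT("wrist");w=camera("wrist");cv2.imwrite("pics/w3.png",w)
print(proj("",[[.4748,-.2296,.022],[.4409,-.2361,.022]],C))
```

```text
[ 0.4745 -0.2293  0.0952] [-0.0009 -0.0936  0.9956  0.001 ] 0.6024624089343179 [0.5004 0.0341 0.8272]
[-0.0014 -0.0023  0.3688] [[-0.9825 -0.1864 -0.002 ]
 [-0.1864  0.9825  0.0019]
 [ 0.0016  0.0022 -1.    ]]
[[316.3662 257.0629]
 [316.04   195.8675]]
```

View pics/w3.png

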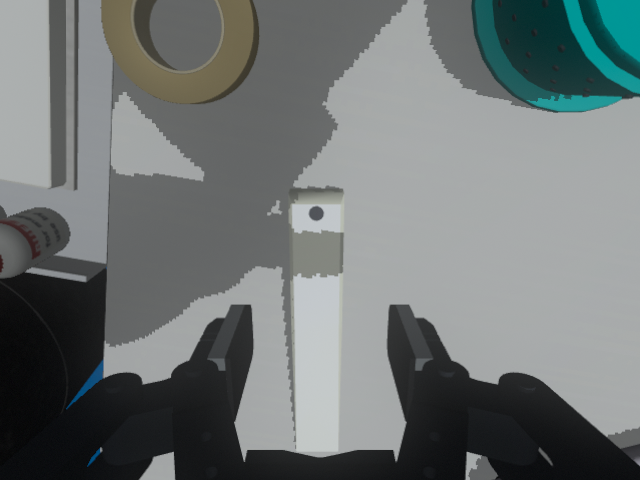

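The wedge lies straight between the open fingers, its end at (317,198) as predicted.

>>> {"fn": "arm_command", "kwargs": {"dp": [[0,0,0.12],[0,0,0.24],[0,0,0.32],[0,0,0.37],[0,0,0.37]], "turn": [[0,0,0],[0,0,0],[0,0,0],[0,0,0],[0,0,0]], "jaw": [0.6,0.6,0.6,0.6,0.6]}}

```text
time_s: 9.2
eef_pos: [0.4752, -0.2309, 0.0035]
eef_rot: [0.001, -0.093, 0.996, -0.001]
wrist_force: [0.5, 0.5, -0.1]
opening: 0.598
grasp_force: 0.0
```

>>> {"fn": "arm_command", "kwargs": {"dp": [[0,0,0],[0,0,0],[0,0,0],[0,0,0],[0,0,0]], "turn": [[0,0,0],[0,0,0],[0,0,0],[0,0,0],[0,0,0]], "jaw": [0,0,0,0,0]}}

```text
time_s: 9.82
eef_pos: [0.4756, -0.2313, 0.0041]
eef_rot: [0.001, -0.093, 0.996, -0.001]
wrist_force: [-0.7, -0.1, 6.1]
opening: 0.339
grasp_force: 60.4
```

Run:
```python
from h import *
np.set_printoptions(precision=4,suppress=True)
a=cv2.imread("pics/scene0.png").astype(int)
m=((a[...,0]-a[...,2]>70)&(a[...,1]-a[...,2]>70)).astype(np.uint8);m[:320]=0;m[:,:250]=0;m[:,340:]=0
n,l,s,c=cv2.connectedComponentsWithStats(m);k=1+s[1:,4].argmax();x,y,w,h,_=s[k];print(s[k])
print("top centre",plane("scene",[(x+w/2-1,y+18)],.08),"base front",plane("scene",[(x+w/2,y+h)],0.0))
b=cv2.imread("pics/side0.png");print("side top",plane("side",[(317,208)],.08))
o=get_obs();print(o["eef_pos"],o["eef_rot"])
c=np.array([.640,.060]);u=np.array([np.cos(.53),np.sin(.53)])
q=o["eef_rot"];R=Ro.from_quat(np.r_[q[1:],q[0]]).as_matrix()
for d in (.265,.18,.157):
    p=np.r_[c-u*d,.034];print(d,p,R.T@(p-o["eef_pos"])/.25)
print("turn",-(.53-.188)/np.radians(30))
```

```text
[ 263  341   54   67 2219]
top centre [[ 0.3206 -0.1249  0.08  ]] base front [[ 0.2823 -0.1611  0.    ]]
side top [[ 0.3245 -0.1186  0.08  ]]
[ 0.4756 -0.2313  0.0041] [ 0.0012 -0.0929  0.9957 -0.0011]
0.265 [ 0.4114 -0.074   0.034 ] [ 0.1357  0.6658 -0.1214]
0.18 [ 0.4847 -0.031   0.034 ] [-0.1843  0.7804 -0.121 ]
0.157 [ 0.5045 -0.0194  0.034 ] [-0.271   0.8114 -0.1209]
turn -0.6531718864491386
```

>>> {"fn": "arm_command", "kwargs": {"dp": [[0,0,-0.2],[0,0,-0.44],[0.01,0.24,-0.48],[0.01,0.48,-0.48],[0.01,0.71,-0.48]], "turn": [[0,0,0],[0,0,0],[0,0,-0.2],[0,0,-0.4],[0,0,-0.65]], "jaw": [0,0,0,0,0]}}

```text
time_s: 10.45
eef_pos: [0.4386, -0.0549, 0.1232]
eef_rot: [0.001, -0.262, 0.965, -0.0]
wrist_force: [1.0, 0.3, 0.2]
opening: 0.336
grasp_force: 59.8
```

Run:
```python
from h import *
np.set_printoptions(precision=4,suppress=True)
for _ in range(3): camera("wrist")
o=get_obs();print(o["time_s"],o["eef_pos"],o["eef_rot"],o["opening"],o["wrist_force"])
q=o["eef_rot"];R=Ro.from_quat(np.r_[q[1:],q[0]]).as_matrix();x=-R[:,0];print("yaw",np.arctan2(x[1],x[0]),"tip",o["eef_pos"]+.155*x)
C=RT("wrist");w=camera("wrist");cv2.imwrite("pics/w4.png",w)
s=camera("scene");d=camera("side")
out=np.zeros((420,800,3),np.uint8);out[:400,:400]=cv2.resize(s[170:330,250:410],(400,400),interpolation=cv2.INTER_CUBIC);out[:400,400:]=cv2.resize(d[200:360,210:370],(400,400),interpolation=cv2.INTER_CUBIC)
cv2.imwrite("pics/p1.png",out)
c=np.array([.640,.060]);u=np.array([np.cos(.53),np.sin(.53)])
p=np.r_[c-u*.232,.028];print(R.T@(p-o["eef_pos"])/.25)
```

```text
10.6 [ 0.4383 -0.0541  0.1227] [ 0.0001 -0.2622  0.965  -0.    ] 0.3313536077341772 [ 0.0694 -0.9098 -0.5785]
yaw 0.5305032364886424 tip [0.572  0.0243 0.1227]
[ 0.0013 -0.0139  0.3788]
```

View pics/w4.png

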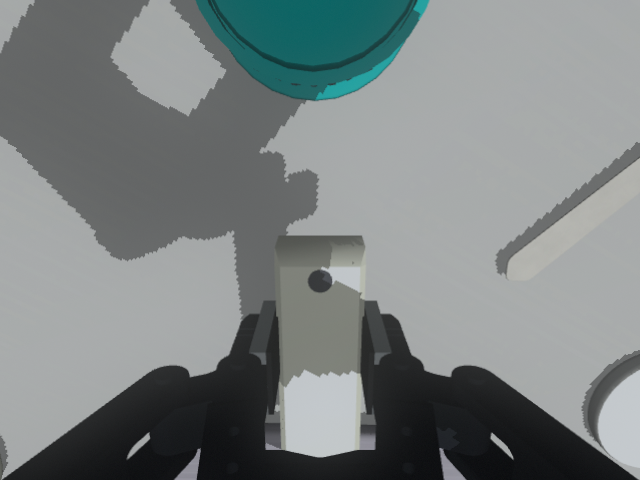

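The wedge is held straight, its rear end at (320,240). The turquoise mould ends at row 100 and the knife tip is at (510,270), both clear. Lowering to just above the base plate.

>>> {"fn": "arm_command", "kwargs": {"dp": [[0,-0.014,0.1],[0,-0.014,0.2],[0,-0.014,0.3],[0,-0.014,0.36],[0,-0.014,0.37]], "turn": [[0,0,0],[0,0,0],[0,0,0],[0,0,0],[0,0,0]], "jaw": [0,0,0,0,0]}}

```text
time_s: 11.38
eef_pos: [0.4403, -0.06, 0.029]
eef_rot: [-0.001, -0.259, 0.966, 0.001]
wrist_force: [-0.9, -0.1, -1.1]
opening: 0.338
grasp_force: 59.9
```

Run:
```python
from h import *
np.set_printoptions(precision=4,suppress=True)
for _ in range(3): camera("wrist")
o=get_obs();print(o["time_s"],o["eef_pos"],o["eef_rot"],o["opening"],o["wrist_force"])
q=o["eef_rot"];R=Ro.from_quat(np.r_[q[1:],q[0]]).as_matrix();x=-R[:,0];print("yaw",np.arctan2(x[1],x[0]),"tip",o["eef_pos"]+.155*x)
s=camera("scene");d=camera("side")
out=np.zeros((400,800,3),np.uint8);out[:400,:400]=cv2.resize(s[190:320,270:400],(400,400),interpolation=cv2.INTER_CUBIC);out[:400,400:]=cv2.resize(d[200:360,210:370],(400,400),interpolation=cv2.INTER_CUBIC)
cv2.imwrite("pics/p2.png",out);cv2.imwrite("pics/p2s.png",s)
```

```text
11.525 [ 0.4414 -0.0599  0.0305] [ 0.0004 -0.2599  0.9656 -0.0003] 0.331703308586292 [-0.0204  0.4984 -0.7483]
yaw 0.525753609158245 tip [0.5755 0.0178 0.0305]
```

View pics/p2.png

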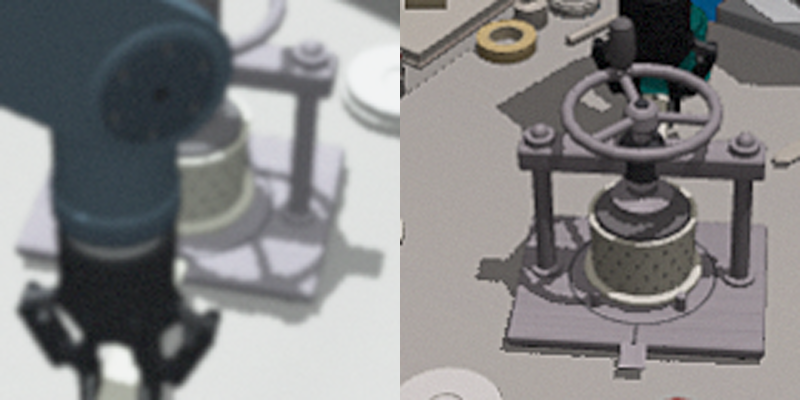

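The hand blocks the scene view of the wedge; the press and mould are unchanged in the side view. I'll set the wedge down on the plate and feel for contact.

>>> {"fn": "arm_command", "kwargs": {"dp": [[0,0.01,0.008],[0,0.01,0.014],[0,0.01,0.016],[0,0.01,0.016],[0,0.01,0.016]], "turn": [[0,0,0],[0,0,0],[0,0,0],[0,0,0],[0,0,0]], "jaw": [0,0,0,0,0]}}

```text
time_s: 12.25
eef_pos: [0.4396, -0.0572, 0.0259]
eef_rot: [0.0, -0.26, 0.966, -0.0]
wrist_force: [-0.0, -0.3, -1.0]
opening: 0.338
grasp_force: 60.0
```

>>> {"fn": "arm_command", "kwargs": {"dp": [[0,0,0.002],[0,0,0.004],[0,0,0.004],[0,0,0.004],[0,0,0.004]], "turn": [[0,0,0],[0,0,0],[0,0,0],[0,0,0],[0,0,0]], "jaw": [0,0,0,0,0]}}

```text
time_s: 12.88
eef_pos: [0.4395, -0.0573, 0.0249]
eef_rot: [0.0, -0.26, 0.966, -0.0]
wrist_force: [-0.3, 0.6, 0.8]
opening: 0.34
grasp_force: 60.1
```

>>> {"fn": "arm_command", "kwargs": {"dp": [[0,0,0.004],[0,0,0.004],[0,0,0.004],[0,0,0.004]], "turn": [[0,0,0],[0,0,0],[0,0,0],[0,0,0]], "jaw": [0,0,0,0]}}

```text
time_s: 13.38
eef_pos: [0.4396, -0.0573, 0.0239]
eef_rot: [0.0, -0.26, 0.966, -0.0]
wrist_force: [-1.6, -0.7, 3.0]
opening: 0.337
grasp_force: 60.3
```

Run:
```python
from h import *
np.set_printoptions(precision=4,suppress=True)
o=get_obs();print(o["time_s"],o["eef_pos"],o["eef_rot"],o["opening"],o["wrist_force"],o["torque"])
cv2.imwrite("pics/side1.png",camera("side"))
```

```text
13.375 [ 0.4396 -0.0573  0.0239] [ 0.0001 -0.2602  0.9656 -0.0001] 0.3369650074997907 [-1.633  -0.6545  3.0362] [ 0.1232 -0.1621  0.0167]
```

>>> {"fn": "arm_command", "kwargs": {"dp": [[0,0,-0.003],[-0.05,0,-0.003],[-0.1,0,-0.003],[-0.15,0,-0.003],[-0.18,0,-0.003]], "turn": [[0,0,0],[0,0,0],[0,0,0],[0,0,0],[0,0,0]], "jaw": [0,0,0,0,0]}}

```text
time_s: 14.05
eef_pos: [0.4794, -0.0341, 0.0247]
eef_rot: [0.0, -0.261, 0.965, -0.0]
wrist_force: [-3.5, -2.1, 4.9]
opening: 0.337
grasp_force: 60.4
```

>>> {"fn": "arm_command", "kwargs": {"dp": [[-0.02,0,0],[-0.03,0,0],[-0.04,0,0],[-0.04,0,0],[-0.04,0,0]], "turn": [[0,0,0],[0,0,0],[0,0,0],[0,0,0],[0,0,0]], "jaw": [0,0,0,0,0]}}

```text
time_s: 14.68
eef_pos: [0.4863, -0.0299, 0.0246]
eef_rot: [-0.001, -0.26, 0.966, 0.0]
wrist_force: [-5.2, -2.7, 6.6]
opening: 0.336
grasp_force: 60.9
```

>>> {"fn": "arm_command", "kwargs": {"dp": [[-0.01,0,-0.001],[-0.02,0,-0.002],[-0.03,0,-0.002],[-0.04,0,-0.002],[-0.04,0,-0.002]], "turn": [[0,0,0],[0,0,0],[0,0,0],[0,0,0],[0,0,0]], "jaw": [0,0,0,0,0]}}

```text
time_s: 15.3
eef_pos: [0.4942, -0.025, 0.0249]
eef_rot: [-0.002, -0.26, 0.966, 0.0]
wrist_force: [-7.6, -4.3, 7.7]
opening: 0.334
grasp_force: 61.0
```

```bash
cat > lift.py <<'E'
from h import *
np.set_printoptions(precision=4,suppress=True)
a=cv2.imread("pics/side1.png");s=camera("side")
o=get_obs();c=np.array([.640,.060]);u=np.array([np.cos(.526),np.sin(.526)]);v=c-o["eef_pos"][:2]
print(o["time_s"],o["eef_pos"],"tip x",.155-v@u,"lat",-v@np.array([-u[1],u[0]]),o["wrist_force"])
# mould wall motion in side image via KLT
K=proj("side",np.array([[.640,.060,.06]]))[0];print("mould px",K)
g0,g1=[cv2.cvtColor(i,cv2.COLOR_BGR2GRAY) for i in (a,s)]
m=np.zeros_like(g0);x,y=K.astype(int);m[y-25:y+25,x-28:x+28]=255
p=cv2.goodFeaturesToTrack(g0,60,.02,3,mask=m);q,st,_=cv2.calcOpticalFlowPyrLK(g0,g1,p,None,winSize=(11,11))
f=(q-p)[:,0][st[:,0]==1];P=p[:,0][st[:,0]==1]
for h in range(y-25,y+25,10):
    k=(P[:,1]>=h)&(P[:,1]<h+10);print(h,k.sum(),np.median(f[k],0) if k.any() else "")
# predicted flow for front-foot lift of 3 mm (rotation about rear foot line)
U=np.r_[u,0];ax=np.cross(U,[0,0,1]);R=Ro.from_rotvec(ax/np.linalg.norm(ax)*(.003/.071)).as_matrix()
piv=np.r_[c+.0385*u,.022]
for z in (.036,.06,.09):
    X=np.r_[c+.05*u,z];print("pred 3mm",z,proj("side",X),proj("side",piv+R@(X-piv))-proj("side",X))
cv2.imwrite("pics/side_%d.png"%int(o["time_s"]*100),s)
E
python3 lift.py
```

```text
15.35 [ 0.4942 -0.025   0.0249] tip x -0.013767777444520096 lat -0.0003032155987044288 [-6.9893 -3.5597  8.4794]
mould px [307.7644 296.1714]
271 9 [-0.0116  0.0062]
281 12 [-0.1205  0.0985]
291 18 [-0.1655  0.3407]
301 7 [-0.1544  0.0768]
311 14 [-0.0512  0.0453]
pred 3mm 0.036 [[306.4703 318.0899]] [[ 0.0155 -0.3278]]
pred 3mm 0.06 [[306.4209 310.2757]] [[ 0.0437 -0.6171]]
pred 3mm 0.09 [[306.3579 300.2671]] [[ 0.0799 -0.9734]]
```

>>> {"fn": "arm_command", "kwargs": {"dp": [[-0.01,0,0],[-0.02,0,0],[-0.03,0,0],[-0.03,0,0],[-0.03,0,0]], "turn": [[0,0,0],[0,0,0],[0,0,0],[0,0,0],[0,0,0]], "jaw": [0,0,0,0,0]}}

```text
time_s: 15.98
eef_pos: [0.5006, -0.0213, 0.025]
eef_rot: [-0.002, -0.26, 0.966, 0.0]
wrist_force: [-8.2, -4.3, 9.3]
opening: 0.334
grasp_force: 61.1
```

```bash
sed -i 's#(.003/.071)#(-.003/.071)#' lift.py; python3 lift.py
```

```text
16.025 [ 0.5007 -0.0213  0.025 ] tip x -0.006332143975819382 lat -0.0003584984102944916 [-8.6628 -4.2898  8.158 ]
mould px [307.7644 296.1714]
271 9 [-0.0424 -0.0011]
281 12 [-0.1315  0.1127]
291 18 [-0.2619  0.5485]
301 7 [-0.2088  0.1563]
311 14 [-0.1363  0.0741]
pred 3mm 0.036 [[306.4703 318.0899]] [[-0.0149  0.3299]]
pred 3mm 0.06 [[306.4209 310.2757]] [[-0.0431  0.6343]]
pred 3mm 0.09 [[306.3579 300.2671]] [[-0.0793  1.0115]]
```

>>> {"fn": "arm_command", "kwargs": {"dp": [[-0.01,0,0],[-0.02,0,0],[-0.03,0,0],[-0.032,0,0],[-0.032,0,0]], "turn": [[0,0,0],[0,0,0],[0,0,0],[0,0,0],[0,0,0]], "jaw": [0,0,0,0,0]}}

```text
time_s: 16.65
eef_pos: [0.5073, -0.0175, 0.025]
eef_rot: [-0.002, -0.26, 0.966, 0.0]
wrist_force: [-8.8, -4.6, 10.0]
opening: 0.335
grasp_force: 61.3
```

```bash
python3 lift.py
python3 - <<'E'
from h import *
import glob
a=cv2.imread("pics/side1.png");b=cv2.imread(sorted(glob.glob("pics/side_*.png"))[-1])
f=lambda i:cv2.resize(i[255:345,250:350],(400,360),interpolation=cv2.INTER_CUBIC)
cv2.imwrite("pics/cmp.png",np.hstack([f(a),f(b)]))
E
```

```text
16.7 [ 0.5072 -0.0175  0.025 ] tip x 0.0012773615169949515 lat -0.0003621842541819409 [-9.0878 -4.871   9.4752]
mould px [307.7644 296.1714]
271 9 [-0.2336  0.0066]
281 12 [-0.2038  0.0154]
291 18 [-0.4563  0.6475]
301 7 [-0.2134  0.1967]
311 14 [-0.1967  0.1051]
pred 3mm 0.036 [[306.4703 318.0899]] [[-0.0149  0.3299]]
pred 3mm 0.06 [[306.4209 310.2757]] [[-0.0431  0.6343]]
pred 3mm 0.09 [[306.3579 300.2671]] [[-0.0793  1.0115]]
```

View pics/cmp.png

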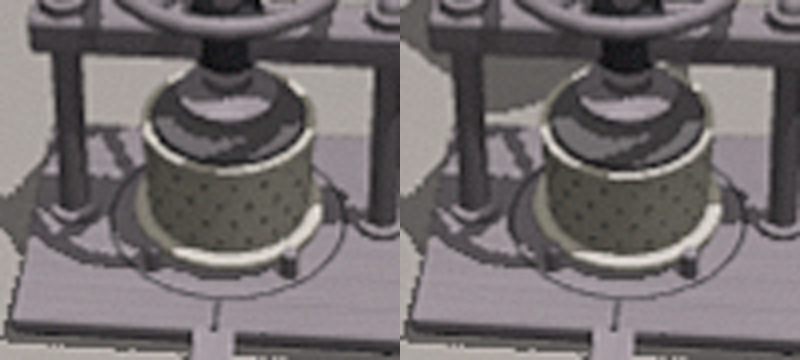

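The side view before (left) and after (right) shows the mould's rear rim arc shifted down from row 168 to about 172 (4×). I'll measure the tilt subpixel.

```bash
cat > ecc.py <<'E'
from h import *
np.set_printoptions(precision=3,suppress=True)
a=cv2.cvtColor(cv2.imread("pics/side1.png"),cv2.COLOR_BGR2GRAY).astype(np.float32)
s=np.mean([cv2.cvtColor(camera("side"),cv2.COLOR_BGR2GRAY).astype(np.float32) for _ in range(4)],0).astype(np.float32)
def ecc(n,y0,y1,x0,x1):
    W=np.eye(2,3,dtype=np.float32)
    try: r,W=cv2.findTransformECC(a[y0:y1,x0:x1],s,np.float32([[1,0,x0],[0,1,y0]]),cv2.MOTION_TRANSLATION,(3,200,1e-5),None,3); print(n,W[0,2]-x0,W[1,2]-y0,r)
    except cv2.error as e: print(n,"fail")
ecc("rim back",290,302,288,328);ecc("rim left",280,298,283,296);ecc("rim right",280,298,320,333)
ecc("wall",300,315,290,325);ecc("flange back",312,324,292,320);ecc("bar",258,272,258,290);ecc("plate",335,342,255,290)
c=np.array([.640,.060]);u=np.array([np.cos(.526),np.sin(.526)]);l=np.array([-u[1],u[0]])
piv=np.r_[c+.0385*u,.022];R=Ro.from_rotvec(np.r_[l,0]*(.003/.071)).as_matrix()
for n,x,y,z in (("rim back",.05,0,.1),("rim l",0,-.05,.1),("rim r",0,.05,.1),("wall",.05,0,.06),("flange",.056,0,.034)):
    X=np.r_[c+x*u+y*l,z];print("pred3",n,proj("side",X)[0],(proj("side",piv+R@(X-piv))-proj("side",X))[0])
E
python3 ecc.py
```

```text
rim back -0.5465088 1.009613 0.9557236190814405
rim left -0.50323486 0.8147583 0.957786314953344
rim right -0.14108276 0.47155762 0.9766463719875064
wall -0.51220703 0.113861084 0.9379471379948251
flange back -0.2626648 0.3748169 0.9796923853009792
bar 0.14337158 0.6976013 0.811111223830613
plate 0.2059021 -0.010894775 0.9676103300185239
pred3 rim back [306.337 296.87 ] [-0.092  1.136]
pred3 rim l [286.149 282.118] [-0.147  0.376]
pred3 rim r [329.342 283.669] [-0.034  0.381]
pred3 wall [306.421 310.276] [-0.043  0.634]
pred3 flange [306.31  320.489] [-0.012  0.386]
```

>>> {"fn": "arm_command", "kwargs": {"dp": [[0,0,-0.002],[0,0,-0.003],[0,0,-0.003],[0,0,-0.003]], "turn": [[0,0,0],[0,0,0],[0,0,0],[0,0,0]], "jaw": [0,0,0,0]}}

```text
time_s: 17.4
eef_pos: [0.5073, -0.0174, 0.0255]
eef_rot: [-0.002, -0.26, 0.966, 0.0]
wrist_force: [-7.5, -4.8, 6.9]
opening: 0.333
grasp_force: 60.9
```

```bash
python3 ecc.py | head -7
```

```text
rim back -0.56921387 1.0180969 0.9613508275454835
rim left -0.4814453 0.82006836 0.9591398875918524
rim right -0.16134644 0.5253906 0.9793260627284412
wall -0.47027588 0.07904053 0.941088232531319
flange back -0.22195435 0.35437012 0.979791001597171
bar 0.13775635 0.7018738 0.8113287694396676
plate 0.15370178 -0.00894165 0.96749830139593
```

The lift holds steady at about 3 mm, so I'm handing in.

```bash
python3 -c "
from bench import *
print(hand_in())"
```

```text
the job is handed in; nothing more can be done
None
```

I backed the press screw off one full turn and let go, then pushed the wedge in and handed the job in with the gripper still holding it; the front feet are up by about 3 mm, estimated from mould tilt in the side camera since the feet themselves were hidden.

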